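# Take the steamer apart to dry

## Task

The taller of the two small lidded steel pots is a steamer; take it apart to dry. First lift its lid off by the knob and set it on the ribbed drying mat, knob up; then, with the lid lying there, lift the steaming basket out of the pot by its centre post and stand it on the mat beside the lid. Both must lie flat and wholly on the mat and be set down, not dropped; leave the tall pot standing where it is, and leave the low pot and the other things alone.

Things in the scene. Friction and masses are not known exactly. Their poses are not given: they have to be found in the camera images.
- steamer_pot: the tall open steel pot, 104 mm across (108 mm at the rim), rim 75 mm above its underside, with two small dark loop handles on its x sides near the rim (to 71 mm from its axis). Behind and above (x over 0.6, z over 0.6) hangs a wall cabinet: keep the wrist below it. Origin: centre of its underside; z up. Loose, about 0.55 kg.
- steamer_basket: perforated steel basket, hung by its 112 mm top flange on the tall pot's rim, under the lid; body 90 mm across (inside 85), 58 mm high, 0.15 kg, 4 mm play all round. Origin: centre of its flat underside, 20 mm above the pot's; z up. Grip its centre post from above, fingers open about 45 mm: dark cap 16 mm thick, 34 to 50 mm above the origin, on the axis; floor at 4 mm.
- steamer_lid: round steel lid on the tall pot, 116 mm across, loose, lifts straight off, 0.18 kg. Origin: centre of its underside (a flat plug 78 mm across, 6 mm deep, on which it also stands), 52 mm above the basket's origin and 72 mm above the pot's; z up. Disc 6 (edge) to 15 mm (middle) above the origin; black knob 28 mm across on the axis, 25 to 45 mm above the origin.
- drying_mat: grey ribbed rubber drying mat, 170 mm (x) by 300 mm (y), 6 mm thick, fixed to the worktop left of the pots. Origin: centre of its underside; z up; there is room for the lid and the basket side by side along y, at about 68 mm either side of the middle.
- low_pot: bystander: a steel pot of the same make, only 40 mm high, with a like lid on; next to the tall pot on either side. Origin: centre of its underside.
- low_lid: bystander: the low pot's lid, like the steamer's; knob top 45 mm above its origin, which is the centre of its underside, 34 mm above the low pot's underside.
- jam: bystander behind the work: glass jar with a yellow lid, 69 mm across, 112 mm high. Origin: centre of its underside.
- tin: bystander behind the work: food tin, 75 mm across, 58 mm high. Origin: centre of its underside.
- mug: bystander behind the work: flowered mug, 84 mm across, 92 mm high, with a handle. Origin: under the middle of mug and handle together, at the base.

How it is judged:
By the outcome, as a careful person would: the job done as asked, in the order asked, and still so for the second after the job is handed in, with the robot touching nothing.
It also fails if it takes over 67 s, if anything falls off the work surface, if the arm or the gripper's body presses on something with over 40 N, if the wrist force passes 120 N, or if a joint passes its speed limit or range.

## Robot

A 7-joint arm with a two-finger parallel gripper is mounted at the origin on a cart in front of the work surface, level with it; the furniture and walls round the work are solid. World frame = base frame: x ahead of the robot, y to its left, z up, the work surface at z = 0. Lengths are in m, angles in rad, forces in N, time in s.
With the tool pointing down it reaches from about 0.4 to 0.85 m from the base axis. Payload 10.4 kg.
Tool frame: the origin (TCP) lies midway between the tips of the shut fingers; the grasp point (between the pads) lies 19 mm behind it; z points along the fingers, y is the line along which they close (so a half turn about z gives the same grasp; the last joint's range is limited). The gripper opens to 85 mm and grips with 20 to 120 N. Pads are 22 mm wide; open, the fingers measure 114 mm over their backs; the gripper's body (76 mm by 85 mm) begins 54 mm behind the grasp point. The pads swing forward as they close: fully open they stand 13 mm farther back than shut.
Start: joints at [-1.175, 0.332, -0.065, 1.46, 0.022, 1.35, -0.088], TCP at [0.254, 0.571, 0.231] pointing down, gripper open.
Joint ranges: [-2.6, 2.6], [-0.5, 2.12], [-1.47, 1.34], [0.16, 2.42], [-1.27, 4.41], [0.06, 2.06], [-2.6, 2.6]. Speed limits (rad/s): [2.22, 2.22, 2.79, 2.79, 3.14, 3.14, 3.14].

## Interface

Orientations are given as a unit quaternion [x, y, z, w].
In Python, from workcell import get_obs, camera, camera_params, hand_in gives the robot as it stands.
- The arm moves only by the tool carry_out, never from a script. Its argument "commands" is a list that holds one entry, the list of rows, each a list of 6 numbers: the shift along the tool's x, y, z in units of 40 mm (1.0 is 40 mm), then the turn, a rotation vector about the tool's x, y, z in units of 6 degrees (1.0 is 6 degrees). In form: [[[x, y, z, ax, ay, az], ...]]. A call has 1 to 20 rows; each row shifts and turns the commanded pose from where the row before left it, along the tool's axes as they then stand; what a row does not reach is not made up. A row lasts 1/12 s, in which the tool goes at most 41.7 mm and 7.16 degrees, less where a joint would pass 70% of its speed; a pose out of reach is approached as far as the arm can. A call is refused whole if a number of a shift passes 1 or a number of a turn 1, either way. A call with a gripper value outside its range is refused whole. "hand" is the closure, from -1 (fully open) to 1 (shut), set as the call begins (left out, the last holds). The fingers move at their own pace and stop on an object; "force" is the grip in N (left out, the last holds). Time passes only in rows, so rows that do not move let the fingers close. It gives the time, the measured TCP pose, the force, the opening and the grip force at its end, in the units of the state.
- get_obs(): the state, without advancing time (a new reading comes with each control period).
- camera(name): name is "scene" or "top" or "wrist"; returns the picture (384x512x3 uint8, red, green, blue); there is no depth.
- camera_params(name): a dict with "mtx" (3x3 intrinsics, pixels), "k1" (the pictures are not rectified: a ray, as slopes to the right and down, at radius r is drawn at 1 + k1 r^2 times it, then the intrinsics apply), "R" (3x3) and "t" (3): a world point X has camera coordinates R X + t. Camera axes: x right, y down, z forward; pixel columns grow to the right and rows downward; lengths in m; the calibration is good to about 2 mm. A picture is of the moment at which its call begins: read the wrist's pose just before it. camera_params takes no time and is no camera call; for the wrist camera it gives the pose at the moment of the call.
- hand_in(): hands the job in; it is judged then, once.
The state is a dict: "clock": time; "joint_pos": joint angles; "joint_velocities": joint speeds; "tau": joint torques, N m; "position": TCP position; "ee_rot": TCP orientation; "ft_force": force on the tool from outside, world axes, zero at the start; "torque": the same for the moment, N m; "grip_width": opening from 0.0 (shut) to 1.0 (fully open); "grasp_force": force on a finger pad.
Only numpy, scipy, OpenCV 4.12 (cv2) and the standard library are available. Lean on these libraries where they do the work, as an engineer would, in place of code of your own. Each camera call takes 0.05 s, during which the arm holds its last target. There are 200 camera calls.

## Working session

There is one attempt and no reset: what is moved stays moved. The work goes in short steps, Python scripts to look and compute and a tool call to move; the robot and the scene stay as the last step left them, time stands still between calls to the robot, and variables do not carry over. Pictures are saved under pics/ and viewed, at most 10 in all, crops included, and the job is handed in when it is done.

Besides the shell and the picture viewer there is one more tool, called after "Call:" as name(argument=value, ...) on one line, values as JSON. carry_out: Moves the arm, as the interface text tells. Its arguments: {"type":"object","properties":{"commands":{"type":"array"},"hand":{"type":"number"},"force":{"type":"number"}},"required":["commands"]}

```bash
mkdir -p pics; cat > h.py <<'E'
import numpy as np, cv2, json
from workcell import get_obs, camera, camera_params
def snap(n,f):
    p=camera_params(n); im=camera(n)
    cv2.imwrite(f'pics/{f}.png',cv2.cvtColor(im,cv2.COLOR_RGB2BGR)); 
    json.dump({k:np.asarray(v).tolist() for k,v in p.items()},open(f'pics/{f}.json','w'))
def load(f): return {k:np.array(v) for k,v in json.load(open(f'pics/{f}.json')).items()}
def pix2w(p,u,v,z):
    x,y,_=np.linalg.solve(p['mtx'],[u,v,1]); a,b=x,y
    for _ in range(20):
        s=1+p['k1']*(a*a+b*b); a,b=x/s,y/s
    d=p['R'].T@np.array([a,b,1]); c=-p['R'].T@p['t']
    return c+d*(z-c[2])/d[2]
def w2pix(p,X):
    c=p['R']@np.array(X)+p['t']; a,b=c[:2]/c[2]; s=1+p['k1']*(a*a+b*b)
    return (p['mtx']@[a*s,b*s,1])[:2]
E
python3 - <<'E'
from h import *
snap('top','top0'); snap('scene','sc0')
a=cv2.imread('pics/top0.png'); b=cv2.imread('pics/sc0.png')
cv2.imwrite('pics/top0b.png',cv2.resize(a,(800,600)))
cv2.imwrite('pics/sc0b.png',cv2.resize(b,(800,600)))
o=get_obs(); print(o)
E
```

```text
{'clock': 0.1, 'joint_pos': array([-1.17460129,  0.33276104, -0.06473888,  1.46085484,  0.02160708,
        1.34989263, -0.08851684]), 'joint_velocities': array([-0.00052825, -0.00273311, -0.00140082, -0.00193961, -0.00042232,
       -0.0009385 ,  0.0005997 ]), 'tau': array([ 1.95397530e-03, -6.26739693e+01,  4.93513397e-02, -3.92428386e+01,
        1.62753998e-02,  6.89984387e-03, -8.09875542e-05]), 'position': array([0.25401086, 0.57069126, 0.23062653]), 'ee_rot': array([ 2.07850706e-01,  9.78160371e-01, -6.01327899e-04, -1.02168533e-04]), 'ft_force': array([-0.14477239, -0.49539063, -0.38936268]), 'torque': array([ 0.00451964, -0.00113175, -0.01175705]), 'grasp_force': 0.0, 'grip_width': 1.0037106723185165}
```

View pics/top0b.png

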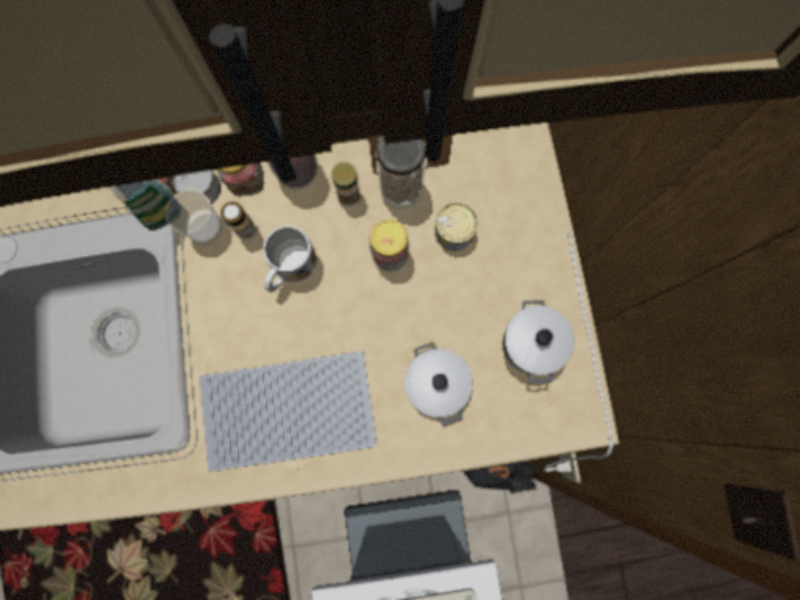

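View pics/sc0b.png

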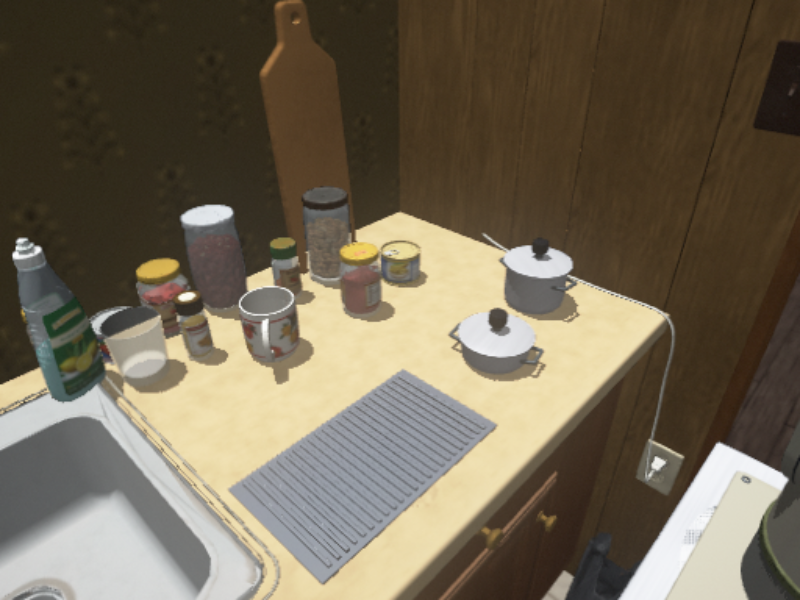

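Tall pot is the right-hand one in top view: knob at (544,338), rim disc centre about (540,341). The low pot's knob is at (440,382). The mat corners are (201,375), (364,353), (375,446) and (210,470).

```bash
python3 - <<'E'
from h import *
p=load('top0');q=load('sc0');s=.64
for n,u,v,z in [('knob',544,337,.117),('lowknob',440,381,.079),('m1',201,375,.006),('m2',364,353,.006),('m3',375,446,.006),('m4',210,470,.006)]:
    print(n,pix2w(p,u*s,v*s,z).round(4))
for n,u,v,z in [('knob',540,243,.115),('lowknob',498,315,.077),('m',404,372,.006),('m',494,427,.006),('m',329,574,.006),('m',233,489,.006)]:
    print(n,pix2w(q,u*s,v*s,z).round(4))
E
```

```text
knob [ 0.5064 -0.2809  0.117 ]
lowknob [ 0.465  -0.1081  0.079 ]
m1 [0.5415 0.3081 0.006 ]
m2 [0.5379 0.0121 0.006 ]
m3 [0.3745 0.0158 0.006 ]
m4 [0.3738 0.3077 0.006 ]
knob [ 0.5058 -0.2816  0.115 ]
lowknob [ 0.4629 -0.1068  0.077 ]
m [0.5332 0.019  0.006 ]
m [0.3717 0.0201 0.006 ]
m [0.3725 0.2997 0.006 ]
m [0.5334 0.3081 0.006 ]
```

Call:
carry_out(commands=[[[0,0,0,0,0,-1],[0,0,0,0,0,-1],[0,0,0,0,0,-1],[0,0,0,0,0,-1],[-0.35,-0.66,0,0,0,0],[-0.35,-0.66,0,0,0,0],[-0.35,-0.66,0,0,0,0],[-0.35,-0.66,0,0,0,0],[-0.35,-0.66,0,0,0,0],[-0.35,-0.66,0,0,0,0],[-0.35,-0.66,0,0,0,0],[-0.35,-0.66,0,0,0,0],[-0.35,-0.66,0,0,0,0],[-0.35,-0.66,0,0,0,0],[-0.35,-0.66,0,0,0,0],[-0.35,-0.66,0,0,0,0],[-0.35,-0.66,0,0,0,0],[-0.35,-0.66,0,0,0,0]]], hand=-0.06, force=30)

```text
clock: 1.6
position: [0.4505, 0.1999, 0.2311]
ee_rot: [-0.0, 1.0, -0.0, -0.0]
ft_force: [0.0, 0.6, -0.8]
grip_width: 0.533
grasp_force: 0.0
```

Call:
carry_out(commands=[[[-0.08,-0.75,0,0,0,0],[-0.08,-0.75,0,0,0,0],[-0.08,-0.75,0,0,0,0],[-0.08,-0.75,0,0,0,0],[-0.08,-0.75,0,0,0,0],[-0.08,-0.75,0,0,0,0],[-0.08,-0.75,0,0,0,0],[-0.08,-0.75,0,0,0,0],[-0.09,-0.75,0,0,0,0],[-0.09,-0.75,0,0,0,0],[-0.09,-0.75,0,0,0,0],[-0.09,-0.75,0,0,0,0],[-0.09,-0.75,0,0,0,0],[-0.09,-0.75,0,0,0,0],[-0.09,-0.75,0,0,0,0],[-0.09,-0.75,0,0,0,0],[0,0,0,0,0,0],[0,0,0,0,0,0]]])

```text
clock: 3.1
position: [0.5039, -0.2802, 0.2307]
ee_rot: [0.002, 1.0, -0.0, -0.001]
ft_force: [0.4, 1.5, -0.6]
grip_width: 0.531
grasp_force: 0.0
```

```bash
python3 - <<'E'
from h import *
o=get_obs();print(o['position'],o['joint_pos'].round(2))
snap('wrist','w1'); a=cv2.imread('pics/w1.png'); cv2.imwrite('pics/w1b.png',cv2.resize(a,(800,600)))
p=load('w1');print([ (w2pix(p,[.506,-.281,z])/.64).round(0) for z in (.117,.107)])
E
```

```text
[ 0.50386999 -0.2802125   0.23068378] [-0.11  0.25  0.65  1.62 -0.15  1.32  2.12]
[array([406., 291.]), array([407., 286.])]
```

View pics/w1b.png

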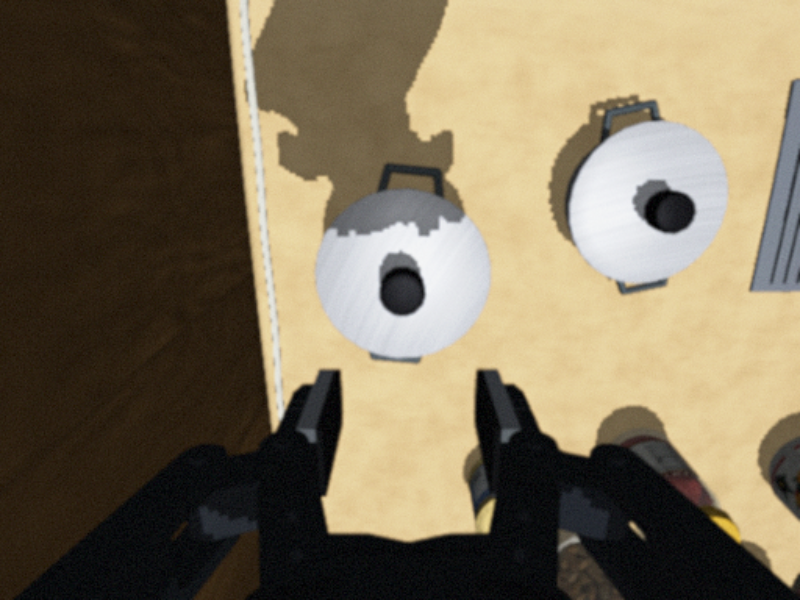

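The knob top shows at (402,291), against a prediction of (406,291), so it's about 2.5 mm further toward −y. Descending.

Call:
carry_out(commands=[[[-0.05,-0.07,0.3,0,0,0],[0,0,0.4,0,0,0],[0,0,0.4,0,0,0],[0,0,0.4,0,0,0],[0,0,0.4,0,0,0],[0,0,0.4,0,0,0],[0,0,0.3,0,0,0],[0,0,0.3,0,0,0],[0,0,0.2,0,0,0],[0,0,0.2,0,0,0],[0,0,0.1,0,0,0],[0,0,0,0,0,0],[0,0,0,0,0,0]]])

```text
clock: 4.23
position: [0.5068, -0.2815, 0.0955]
ee_rot: [-0.0, 1.0, -0.0, 0.0]
ft_force: [0.6, 0.2, -0.2]
grip_width: 0.532
grasp_force: 0.0
```

Call:
carry_out(commands=[[[0,0,0,0,0,0],[0,0,0,0,0,0],[0,0,0,0,0,0],[0,0,0,0,0,0],[0,0,0,0,0,0],[0,0,0,0,0,0],[0,0,0,0,0,0],[0,0,0,0,0,0]]], hand=1, force=40)

```text
clock: 4.9
position: [0.5071, -0.2816, 0.096]
ee_rot: [-0.0, 1.0, -0.0, 0.001]
ft_force: [-0.6, 0.0, 6.3]
grip_width: 0.31
grasp_force: 39.3
```

Call:
carry_out(commands=[[[0,0,-0.03,0,0,0],[0,0,-0.06,0,0,0],[0,0,-0.1,0,0,0],[0,0,-0.15,0,0,0],[0,0,-0.2,0,0,0],[0,0,-0.25,0,0,0],[0,0,-0.3,0,0,0],[0,0,-0.35,0,0,0],[0,0,-0.35,0,0,0],[0,0,-0.3,0,0,0],[0,0,-0.25,0,0,0],[0,0,-0.2,0,0,0],[0,0,-0.1,0,0,0],[0,0,0,0,0,0],[0,0,0,0,0,0]]])

```text
clock: 6.15
position: [0.5065, -0.2812, 0.2006]
ee_rot: [-0.0, 1.0, 0.0, -0.0]
ft_force: [-0.3, -0.0, -1.9]
grip_width: 0.309
grasp_force: 39.4
```

```bash
python3 - <<'E'
from h import *
o=get_obs();print(o['position'],o['ft_force'])
snap('wrist','w2'); snap('scene','s2');a=cv2.imread('pics/w2.png');b=cv2.imread('pics/s2.png')[60:300,230:500]
cv2.imwrite('pics/w2b.png',np.hstack([cv2.resize(a,(400,400)),cv2.resize(b,(400,400))]))
E
```

```text
[ 0.50652303 -0.28122371  0.20057421] [-0.33170109 -0.0285178  -1.8962031 ]
```

View pics/w2b.png

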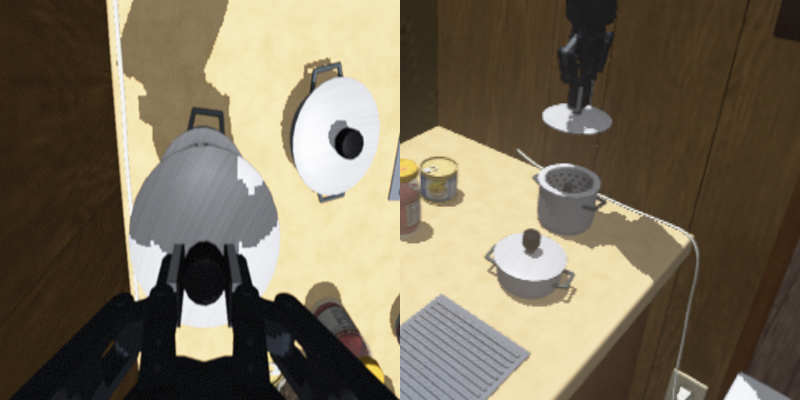

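Lid is held level at the knob, and the basket is still in the pot. Carrying the lid to the far half of the mat.

Call:
carry_out(commands=[[[0.07,0.3,0,0,0,0],[0.07,0.5,0,0,0,0],[0.07,0.75,0,0,0,0],[0.07,0.75,0,0,0,0],[0.07,0.75,0,0,0,0],[0.07,0.75,0,0,0,0],[0.07,0.75,0,0,0,0],[0.07,0.75,0,0,0,0],[0.07,0.75,0,0,0,0],[0.07,0.75,0,0,0,0],[0.07,0.75,0,0,0,0],[0.07,0.75,0,0,0,0],[0.07,0.75,0,0,0,0],[0.07,0.75,0,0,0,0],[0.07,0.75,0,0,0,0],[0.07,0.75,0,0,0,0],[0.07,0.75,0,0,0,0],[0.07,0.45,0,0,0,0],[0,0.25,0,0,0,0],[0,0,0,0,0,0]]])

```text
clock: 7.92
position: [0.4556, 0.2304, 0.2003]
ee_rot: [-0.002, 1.0, -0.0, -0.0]
ft_force: [0.4, -0.8, -1.6]
grip_width: 0.311
grasp_force: 39.7
```

Call:
carry_out(commands=[[[0,0,0.1,0,0,0],[0,0,0.2,0,0,0],[0,0,0.3,0,0,0],[0,0,0.4,0,0,0],[0,0,0.4,0,0,0],[0,0,0.4,0,0,0],[0,0,0.4,0,0,0],[0,0,0.4,0,0,0],[0,0,0.4,0,0,0],[0,0,0.3,0,0,0],[0,0,0.2,0,0,0],[0,0,0.2,0,0,0],[0,0,0.1,0,0,0],[0,0,0.05,0,0,0],[0,0,0,0,0,0],[0,0,0,0,0,0]]])

```text
clock: 9.25
position: [0.4565, 0.2287, 0.0473]
ee_rot: [0.0, 1.0, 0.0, 0.0]
ft_force: [-0.0, -0.7, -0.8]
grip_width: 0.311
grasp_force: 39.7
```

Call:
carry_out(commands=[[[0,0,0.07,0,0,0],[0,0,0.07,0,0,0],[0,0,0.07,0,0,0],[0,0,0.05,0,0,0],[0,0,0.05,0,0,0],[0,0,0.03,0,0,0],[0,0,0.025,0,0,0],[0,0,0.025,0,0,0],[0,0,0,0,0,0],[0,0,0,0,0,0],[0,0,0,0,0,0]]])

```text
clock: 10.17
position: [0.4562, 0.2287, 0.0314]
ee_rot: [-0.0, 1.0, 0.0, 0.0]
ft_force: [0.2, 0.4, -1.5]
grip_width: 0.313
grasp_force: 39.7
```

Call:
carry_out(commands=[[[0,0,0.02,0,0,0],[0,0,0.015,0,0,0],[0,0,0,0,0,0],[0,0,0,0,0,0],[0,0,0,0,0,0]]])

```text
clock: 10.58
position: [0.4563, 0.2287, 0.0303]
ee_rot: [-0.0, 1.0, 0.0, 0.0]
ft_force: [-1.8, -1.4, 4.6]
grip_width: 0.309
grasp_force: 40.3
```

Contact with the mat. Releasing and rising.

Call:
carry_out(commands=[[[0,0,0,0,0,0],[0,0,0,0,0,0],[0,0,0,0,0,0],[0,0,0,0,0,0],[0,0,0,0,0,0],[0,0,0,0,0,0],[0,0,-0.1,0,0,0],[0,0,-0.2,0,0,0],[0,0,-0.3,0,0,0],[0,0,-0.5,0,0,0],[0,0,-0.6,0,0,0],[0,0,-0.6,0,0,0],[0,0,-0.6,0,0,0],[0,0,-0.6,0,0,0],[0,0,-0.5,0,0,0],[0,0,-0.4,0,0,0]]], hand=-0.06)

```text
clock: 11.92
position: [0.4566, 0.2287, 0.2087]
ee_rot: [0.0, 1.0, 0.001, 0.001]
ft_force: [0.1, 0.1, -0.2]
grip_width: 0.53
grasp_force: 0.0
```

Call:
carry_out(commands=[[[-0.07,-0.3,0,0,0,0],[-0.07,-0.5,0,0,0,0],[-0.07,-0.75,0,0,0,0],[-0.07,-0.75,0,0,0,0],[-0.07,-0.75,0,0,0,0],[-0.07,-0.75,0,0,0,0],[-0.07,-0.75,0,0,0,0],[-0.07,-0.75,0,0,0,0],[-0.07,-0.75,0,0,0,0],[-0.07,-0.75,0,0,0,0],[-0.07,-0.75,0,0,0,0],[-0.07,-0.75,0,0,0,0],[-0.07,-0.75,0,0,0,0],[-0.07,-0.75,0,0,0,0],[-0.07,-0.75,0,0,0,0],[-0.07,-0.75,0,0,0,0],[-0.07,-0.75,0,0,0,0],[-0.07,-0.45,0,0,0,0],[0,-0.25,0,0,0,0],[0,0,0,0,0,0]]])

```text
clock: 13.58
position: [0.5054, -0.2838, 0.2057]
ee_rot: [0.002, 1.0, -0.0, -0.0]
ft_force: [-0.7, 0.7, 0.8]
grip_width: 0.531
grasp_force: 0.0
```

```bash
python3 - <<'E'
from h import *
o=get_obs();print(o['position'],o['ft_force'])
snap('wrist','w3'); snap('top','t3');a=cv2.imread('pics/w3.png');b=cv2.imread('pics/t3.png')[200:320,110:310]
cv2.imwrite('pics/w3b.png',np.vstack([cv2.resize(a[130:290,140:380],(600,400),interpolation=2),cv2.resize(b,(600,200))[:200]]))
p=load('w3');print([w2pix(p,[.5065,-.282,z]).round(1) for z in (.07,.078)])
E
```

```text
[ 0.50542772 -0.28379341  0.20569279] [-0.69637844  0.67109469  0.76171586]
[array([262.9, 178.5]), array([262.9, 180.8])]
```

View pics/w3b.png

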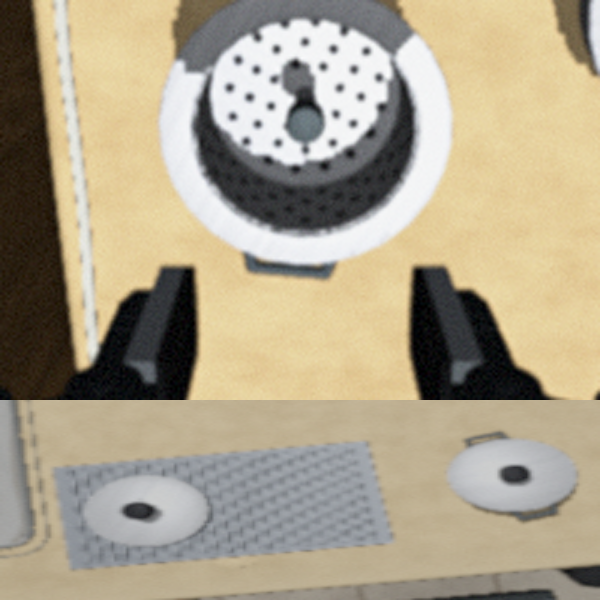

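Cap top is at about px (262,179), matching the prediction. The lid lies flat inside the mat, with its top-view outline clear of the mat edges. Descending over the post.

Call:
carry_out(commands=[[[0,-0.03,0.2,0,0,0],[0,0,0.4,0,0,0],[0,0,0.5,0,0,0],[0,0,0.5,0,0,0],[0,0,0.5,0,0,0],[0,0,0.4,0,0,0],[0,0,0.3,0,0,0],[0,0,0.2,0,0,0],[0,0,0.1,0,0,0],[0,0,0,0,0,0],[0,0,0,0,0,0],[0,0,0,0,0,0]]])

```text
clock: 14.68
position: [0.5072, -0.2828, 0.0827]
ee_rot: [-0.0, 1.0, -0.0, 0.001]
ft_force: [-0.8, 0.1, -0.0]
grip_width: 0.53
grasp_force: 0.0
```

Call:
carry_out(commands=[[[0,0,0.1,0,0,0],[0,0,0.1,0,0,0],[0,0,0.1,0,0,0],[0,0,0.1,0,0,0],[0,0,0.1,0,0,0],[0,0,0.1,0,0,0],[0,0,0.1,0,0,0],[0,0,0.1,0,0,0],[0,0,0.1,0,0,0],[0,0,0,0,0,0],[0,0,0,0,0,0]]])

```text
clock: 15.6
position: [0.5065, -0.2825, 0.0456]
ee_rot: [-0.0, 1.0, 0.0, -0.0]
ft_force: [0.5, -0.9, -0.7]
grip_width: 0.531
grasp_force: 0.0
```

Call:
carry_out(commands=[[[0,0,0,0,0,0],[0,0,0,0,0,0],[0,0,0,0,0,0],[0,0,0,0,0,0],[0,0,0,0,0,0],[0,0,0,0,0,0],[0,0,0,0,0,0],[0,0,0,0,0,0]]], hand=1, force=35)

```text
clock: 16.27
position: [0.5068, -0.2827, 0.0461]
ee_rot: [-0.0, 1.0, -0.0, 0.0]
ft_force: [-0.0, -0.4, 4.0]
grip_width: 0.167
grasp_force: 34.1
```

Call:
carry_out(commands=[[[0,0,-0.04,0,0,0],[0,0,-0.08,0,0,0],[0,0,-0.1,0,0,0],[0,0,-0.12,0,0,0],[0,0,-0.12,0,0,0],[0,0,-0.12,0,0,0],[0,0,-0.12,0,0,0],[0,0,-0.12,0,0,0],[0,0,-0.12,0,0,0],[0,0,-0.12,0,0,0],[0,0,-0.12,0,0,0],[0,0,-0.12,0,0,0],[0,0,-0.15,0,0,0],[0,0,-0.25,0,0,0],[0,0,-0.3,0,0,0],[0,0,-0.3,0,0,0],[0,0,-0.3,0,0,0],[0,0,-0.25,0,0,0],[0,0,-0.15,0,0,0],[0,0,0,0,0,0]]])

```text
clock: 17.93
position: [0.5073, -0.2829, 0.1676]
ee_rot: [-0.0, 1.0, -0.0, 0.001]
ft_force: [0.7, -0.8, -0.4]
grip_width: 0.167
grasp_force: 34.1
```

```bash
python3 - <<'E'
from h import *
o=get_obs();print(o['position'],o['ft_force'],o['grip_width'])
snap('wrist','w4'); snap('scene','s4');a=cv2.imread('pics/w4.png');b=cv2.imread('pics/s4.png')[60:300,230:500]
cv2.imwrite('pics/w4b.png',np.hstack([cv2.resize(a,(400,400)),cv2.resize(b,(400,400))]))
E
```

```text
[ 0.50730709 -0.28291733  0.16760595] [ 0.72660838 -0.75213935 -0.4100641 ] 0.16749164229987132
```

View pics/w4b.png

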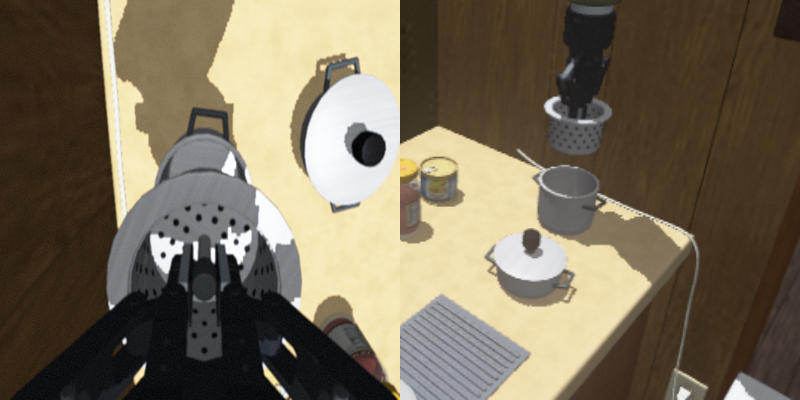

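Basket is out, level and clear of the pot, which is still standing. Carrying it to the near half of the mat.

Call:
carry_out(commands=[[[0.08,0.3,0,0,0,0],[0.08,0.5,0,0,0,0],[0.08,0.7,0,0,0,0],[0.08,0.7,0,0,0,0],[0.08,0.7,0,0,0,0],[0.08,0.7,0,0,0,0],[0.08,0.7,0,0,0,0],[0.08,0.7,0,0,0,0],[0.08,0.7,0,0,0,0],[0.08,0.7,0,0,0,0],[0.08,0.7,0,0,0,0],[0.08,0.7,0,0,0,0],[0.08,0.7,0,0,0,0],[0.08,0.5,0,0,0,0],[0.08,0.3,0,0,0,0],[0.08,0.1,0,0,0,0],[0,0,0,0,0,0],[0,0,0,0,0,0]]])

```text
clock: 19.53
position: [0.4552, 0.0925, 0.1655]
ee_rot: [0.0, 1.0, -0.0, -0.0]
ft_force: [-0.4, 1.0, -1.2]
grip_width: 0.166
grasp_force: 34.2
```

Call:
carry_out(commands=[[[0,0,0.1,0,0,0],[0,0,0.2,0,0,0],[0,0,0.3,0,0,0],[0,0,0.4,0,0,0],[0,0,0.4,0,0,0],[0,0,0.4,0,0,0],[0,0,0.4,0,0,0],[0,0,0.3,0,0,0],[0,0,0.2,0,0,0],[0,0,0.2,0,0,0],[0,0,0.1,0,0,0],[0,0,0.05,0,0,0],[0,0,0,0,0,0],[0,0,0,0,0,0]]])

```text
clock: 20.7
position: [0.4557, 0.0935, 0.0443]
ee_rot: [0.0, 1.0, 0.0, 0.0]
ft_force: [0.1, 1.2, -1.0]
grip_width: 0.169
grasp_force: 34.2
```

Call:
carry_out(commands=[[[0,0,0.06,0,0,0],[0,0,0.06,0,0,0],[0,0,0.05,0,0,0],[0,0,0.04,0,0,0],[0,0,0.03,0,0,0],[0,0,0.02,0,0,0],[0,0,0.02,0,0,0],[0,0,0,0,0,0],[0,0,0,0,0,0],[0,0,0,0,0,0]]])

```text
clock: 21.53
position: [0.4554, 0.0935, 0.0328]
ee_rot: [-0.0, 1.0, 0.0, 0.0]
ft_force: [-1.0, -0.5, -0.3]
grip_width: 0.168
grasp_force: 34.2
```

Call:
carry_out(commands=[[[0,0,0.02,0,0,0],[0,0,0.01,0,0,0],[0,0,0,0,0,0],[0,0,0,0,0,0],[0,0,0,0,0,0]]])

```text
clock: 21.95
position: [0.4556, 0.0935, 0.0322]
ee_rot: [0.0, 1.0, 0.0, 0.0]
ft_force: [-4.3, -0.8, 9.7]
grip_width: 0.17
grasp_force: 35.2
```

Contact. Releasing and rising.

Call:
carry_out(commands=[[[0,0,0,0,0,0],[0,0,0,0,0,0],[0,0,0,0,0,0],[0,0,0,0,0,0],[0,0,0,0,0,0],[0,0,0,0,0,0],[0,0,-0.1,0,0,0],[0,0,-0.2,0,0,0],[0,0,-0.2,0,0,0],[0,0,-0.3,0,0,0],[0,0,-0.4,0,0,0],[0,0,-0.6,0,0,0],[0,0,-0.6,0,0,0],[0,0,-0.6,0,0,0],[0,0,-0.6,0,0,0],[0,0,-0.6,0,0,0],[0,0,-0.6,0,0,0],[0,0,0,0,0,0],[0,0,0,0,0,0]]], hand=-0.06)

```text
clock: 23.53
position: [0.4561, 0.0935, 0.2255]
ee_rot: [0.0, 1.0, 0.001, 0.002]
ft_force: [-1.2, 0.4, -0.8]
grip_width: 0.525
grasp_force: 0.0
```

```bash
python3 - <<'E'
from h import *
o=get_obs();print(o['position'],o['ft_force'])
snap('top','t5'); snap('scene','s5');a=cv2.imread('pics/t5.png')[180:320,110:410];b=cv2.imread('pics/s5.png')[130:384,130:512]
cv2.imwrite('pics/t5b.png',np.vstack([cv2.resize(a,(600,280)),cv2.resize(b,(480,319))[:, :].copy() if 0 else cv2.resize(b,(600,320))]))
E
```

```text
[0.45612047 0.09354186 0.22547196] [-1.15274698  0.36640496 -0.77262802]
```

View pics/t5b.png

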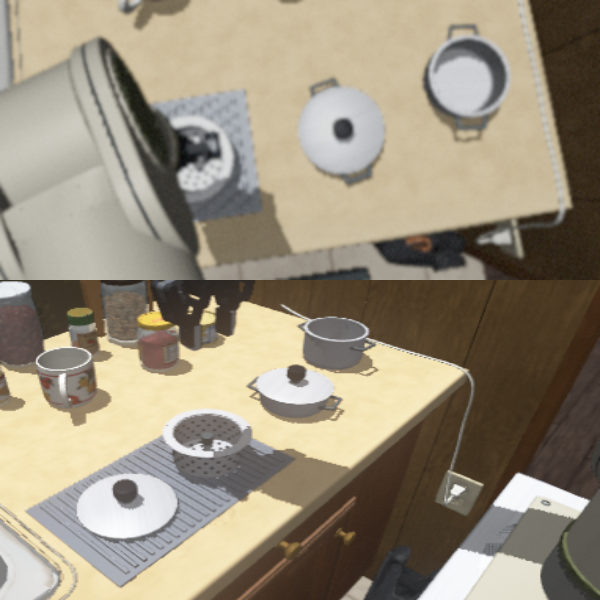

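The lid (knob up) and the basket both stand flat on the mat, side by side. The tall pot and low pot are unmoved and the gripper is clear, so I'm handing in.

```bash
python3 -c "from workcell import hand_in; print(hand_in())"
```

```text
the job is handed in; nothing more can be done
None
```

The job is handed in: the lid (knob up) and the basket lie flat, side by side on the mat, and the tall pot and the other things look undisturbed in the last pictures (robot clock about 24 s); no verdict was returned.

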